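# Blue parts tray onto the yellow runners

## Robot

A 6-joint arm with a two-finger parallel gripper is mounted at the origin on the work surface. World frame = base frame: x ahead of the robot, y to its left, z up, the work surface at z = 0. Lengths are in m, angles in degrees, forces in N, time in s.
With the tool pointing down it reaches from about 0.375 to 0.9 m from the base axis. Payload 3.1 kg.
Tool frame: the origin (TCP) lies at the very end of the fingers, on their centre line; the grasp point (between the pads) lies 19 mm behind it; z points along the fingers, y is the line along which they close (so a half turn about z gives the same grasp; the last joint's range is limited). The gripper opens to 87 mm and grips with 3 to 60 N. Pads are 19 mm wide; open, the fingers measure 117 mm over their backs; the gripper's body (75 mm by 190 mm) begins 51 mm behind the grasp point.
Start: joints at [-73.826, 30.224, 82.088, -0, 67.689, -10.227], TCP at [0.278, -0.56, 0.223] pointing down, gripper open.
Joint ranges: [-176.69, 176.69], [-43.24, 126.21], [12.49, 139.97], [-82, 262], [0, 151.66], [-163.58, 163.58]. Speed limits (degrees/s): [159.86, 159.86, 180, 180, 180, 180].

## Interface

Orientations are given as a 3x3 rotation matrix whose columns are the frame's x, y, z axes.
In Python, from rig import bot, imaging gives the robot as it stands.
- The arm moves only by the tool drive_tool, never from a script. Its argument "deltas" is text: rows parted by semicolons, each of 5 numbers parted by spaces: the finger opening in mm, from 0 to 87, then the shift along the world's x, y, z in mm, then the turn about the world's z in rad. In form: jaw dx dy dz twist; .... A call has 1 to 12 rows; each row is the pose to reach, as a shift and turn from the pose commanded when the call began; what a row does not reach only later rows make up. A row lasts 1/10 s, in which the tool goes at most 50 mm and 8.59 degrees, less where a joint would pass 70% of its speed; a pose out of reach is approached as far as the arm can. A call with a gripper value outside its range is refused whole. The fingers move at their own pace and stop on an object; the grip force is fixed at half the most. Time passes only in rows, so rows that repeat a pose let the fingers close. It gives the time, the measured TCP pose, the force, the opening and the grip force at its end, in the units of the state.
- bot.read_state(): the state, without advancing time (a new reading comes with each control period).
- imaging.capture(name): name is "side" or "top"; returns the picture (420x560x3 uint8, red, green, blue); there is no depth.
- imaging.camera_model(name): a dict with "fx", "fy", "cx", "cy" (pixels), "T" (4x4, takes a point from camera to world coordinates). Camera axes: x right, y down, z forward; pixel columns grow to the right and rows downward; lengths in m; the calibration is good to about 2 mm. A picture is of the moment at which its call begins. camera_model takes no time and is no camera call.
- bot.hand_in(): hands the job in; it is judged then, once.
The state is a dict: "time_s": time; "joint_positions": joint angles; "qvel": joint speeds; "tau": joint torques, N m; "position": TCP position; "tcp_rot": TCP orientation; "force": force on the tool from outside, world axes, zero at the start; "moment": the same for the moment, N m; "opening": opening from 0.0 (shut) to 1.0 (fully open); "grasp_force": force on a finger pad.
Only numpy, scipy, OpenCV 4.12 (cv2) and the standard library are available. Lean on these libraries where they do the work, as an engineer would, in place of code of your own. Each camera call takes 0.05 s, during which the arm holds its last target. There are 200 camera calls.

## Task

Take the blue tray by its handle and slide it onto the rack's middle pair of runners, the one with the yellow tips, handle outwards, until it is fully home against the stop at the back. It must lie flat on both runners; let go of it and leave the two grey trays where they are.

Things in the scene. Friction and masses are not known exactly. Their poses are not given: they have to be found in the camera images.
- blue_tray: Loose empty blue tray, 140 x 90 x 25 mm (x, y, z), 0.15 kg, on the table. Origin: centre of its underside, z up. Steel handle on its -x end: a low bar, then an upright fin 12 mm thick (y), x from -155 to -115 mm, 40 mm high above the underside. Grip the fin from above, closing along y, about 28 mm above the underside, firmly (40 N): the tray then hangs out level towards +x.
- blue_tray_fin (a point): The point to grip on the blue tray: the middle of its handle's upright fin, 135 mm from the tray's origin towards -x and 28 mm above the underside.
- yellow_runners: Fixed runner pair with yellow tips; height varies. Origin midway between the ledges, level with their tops; the tray's origin comes here, axes parallel. x: from the mouth into the rack; z up. Ledges 3 mm thick, y 27 to 55 mm each side, x -98 (tips) to 75; walls 110 mm apart inside (tray play 10 mm a side), 15 mm high, flaring at the tips. Back stop at x = 71.5 mm, 15 mm high.
- loaded_grey_tray: Loose grey tray, same shape as the blue one, full of hardware, home on the rack's lowest runners (50 mm above the table), handle out of the mouth, its top at 90 mm. Leave it. Origin: centre of underside, x into the rack. The rack: 231 mm high, posts just outside the runners, front at x = -69 mm of the runners; plain top runners, ledges 205 mm above the table.
- spare_grey_tray: Loose grey tray, same shape and size as the blue one, with hardware in it, on the table beside the blue one (either side). Leave it. Origin: centre of its underside, handle on its -x end.
Mind the look-alikes: they are no part of the job. Leave any orange look-alike of the blue_tray alone.

How it is judged:
By the outcome, as a careful person would: the job done as asked, in the order asked, and still so for the second after the job is handed in, with the robot touching nothing.
It also fails if it takes over 48 s, if anything falls off the work surface, if the arm or the gripper's body presses on something with over 40 N, if the wrist force passes 120 N, or if a joint passes its speed limit or range.

## Working session

There is one attempt and no reset: what is moved stays moved. The work goes in short steps, Python scripts to look and compute and a tool call to move; the robot and the scene stay as the last step left them, time stands still between calls to the robot, and variables do not carry over. Pictures are saved under pics/ and viewed, at most 10 in all, crops included, and the job is handed in when it is done.

Besides the shell and the picture viewer there is one more tool, called after "Call:" as name(argument=value, ...) on one line, values as JSON. drive_tool: Moves the arm, as the interface text tells. Its arguments: {"type":"object","properties":{"deltas":{"type":"string"}},"required":["deltas"]}

```bash
mkdir -p pics; python3 - <<'E'
from rig import bot, imaging
import cv2,numpy as np
for n in("side","top"):
    im=imaging.capture(n); cv2.imwrite(f"pics/{n}0.png",im[:,:,::-1])
    c=imaging.camera_model(n); print(n,c["fx"],c["cx"],c["cy"],np.round(c["T"],3).tolist())
s=bot.read_state();print(s["time_s"],s["position"],np.round(s["tcp_rot"],3).tolist())
E
```

```text
side 413.98872281965845 283.18147098049974 207.66378221548834 [[-0.945, -0.18, 0.273, 0.137], [-0.326, 0.477, -0.816, 0.762], [0.017, -0.86, -0.51, 0.598], [0.0, 0.0, 0.0, 1.0]]
top 481.570579768098 280.49746275121527 207.8124361086462 [[-0.001, -0.979, 0.205, 0.118], [-1.0, 0.0, -0.005, -0.031], [0.004, -0.205, -0.979, 1.46], [0.0, 0.0, 0.0, 1.0]]
0.1 [ 0.27776499 -0.5591392   0.22165857] [[0.896, 0.445, -0.001], [0.445, -0.896, 0.002], [0.0, -0.002, -1.0]]
```

View pics/side0.png

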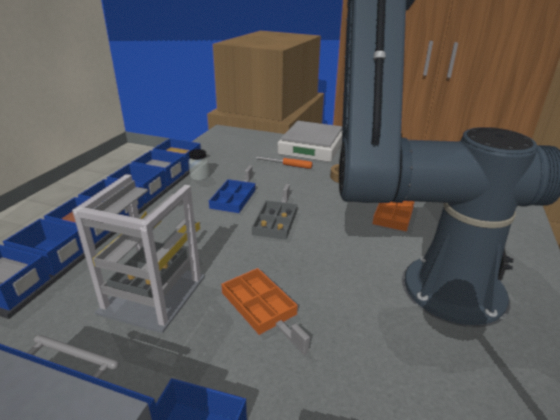

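View pics/top0.png

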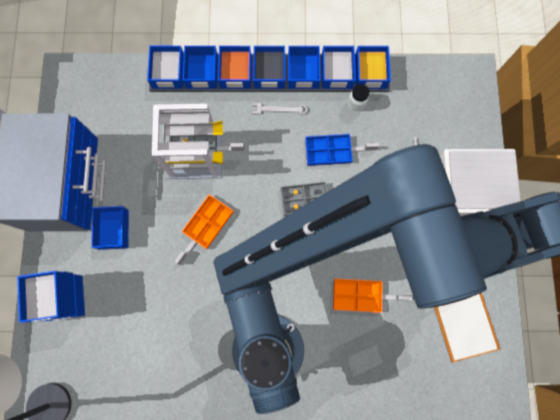

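The top view shows the blue tray (330,150), its handle at right (368,147), and a bin (110,228) and a storage row that are blue but have no handle. The orange trays at (208,222) and (358,296) are decoys. The grey spare is at (305,195). The rack is at (185,140), with yellow tips at (217,128) and (217,157). I'll segment, then confirm in one crop.

```bash
cat > h.py <<'E'
import cv2,numpy as np
from rig import bot,imaging
def ray(n,u,v):
    c=imaging.camera_model(n);d=np.array([(u-c["cx"])/c["fx"],(v-c["cy"])/c["fy"],1]);T=np.array(c["T"])
    return T[:3,3],T[:3,:3]@d
def plane(n,u,v,z):
    o,d=ray(n,u,v);return o+d*(z-o[2])/d[2]
def tri(p,q):
    o,d=ray("top",*p);a,b=ray("side",*q)
    s=np.linalg.lstsq(np.c_[d,-b],a-o,rcond=None)[0];P,Q=o+d*s[0],a+b*s[1]
    return (P+Q)/2,np.linalg.norm(P-Q)
def proj(n,P):
    c=imaging.camera_model(n);p=np.linalg.inv(c["T"])@np.r_[P,1];return np.array([c["fx"]*p[0]/p[2]+c["cx"],c["fy"]*p[1]/p[2]+c["cy"]])
def mask(im,lo,hi,box):
    m=cv2.inRange(cv2.cvtColor(im,cv2.COLOR_RGB2HSV),lo,hi);k=np.zeros_like(m);x0,y0,x1,y1=box;k[y0:y1,x0:x1]=255;return m&k
def blobs(m,amin=8):
    return [(cv2.contourArea(c),cv2.minAreaRect(c),cv2.boundingRect(c)) for c in cv2.findContours(m,cv2.RETR_EXTERNAL,cv2.CHAIN_APPROX_NONE)[0] if len(c)>=amin]
E
python3 - <<'E'
from h import *
t=cv2.imread("pics/top0.png")[:,:,::-1].copy();s=cv2.imread("pics/side0.png")[:,:,::-1].copy()
B=((105,120,50),(125,255,255));Y=((20,120,80),(32,255,255))
for n,im,b,y in(("top",t,(295,125,385,172),(150,95,235,185)),("side",s,(200,170,262,218),(90,190,215,290))):
    for nm,c,bx in(("blue",B,b),("yel",Y,y)):
        for a,r,bb in blobs(mask(im,*c,bx)):print(n,nm,a,np.round(cv2.boxPoints(r),1).tolist(),bb)
    if n=="top":
        for a,r,bb in blobs(mask(im,*B,b),40):
            for z in(0.025,):
                print(np.round([plane("top",*p,z) for p in cv2.boxPoints(r)],4).tolist(),plane("top",*r[0],z))
a=cv2.resize(t[95:185,145:395],None,fx=3.2,fy=3.2,interpolation=2)
b=cv2.resize(s[160:320,70:310],None,fx=1.9,fy=1.9,interpolation=2)
o=np.zeros((600,800,3),np.uint8);o[:a.shape[0],:800]=a;o[290:290+b.shape[0],:b.shape[1]]=b[:310]
cv2.imwrite("pics/c1.png",o[:,:,::-1])
E
```

```text
top blue 1241.0 [[304.79998779296875, 136.3000030517578], [350.6000061035156, 133.5], [352.3999938964844, 162.39999389648438], [306.5, 165.1999969482422]] (305, 134, 48, 32)
top yel 26.5 [[166.0, 161.60000610351562], [204.0, 160.39999389648438], [204.0, 162.0], [166.0, 163.1999969482422]] (166, 161, 39, 3)
top yel 102.5 [[212.0, 151.0], [222.0, 151.0], [222.0, 163.0], [212.0, 163.0]] (212, 151, 11, 13)
top yel 114.0 [[211.89999389648438, 121.5999984741211], [221.6999969482422, 120.69999694824219], [222.89999389648438, 134.39999389648438], [213.10000610351562, 135.3000030517578]] (212, 121, 11, 15)
[[0.6479, -0.1139, 0.025], [0.6572, -0.2584, 0.025], [0.5623, -0.2609, 0.025], [0.5533, -0.1182, 0.025]] [ 0.60487803 -0.18782453  0.025     ]
side blue 959.0 [[207.89999389648438, 208.0], [212.3000030517578, 176.89999389648438], [254.89999389648438, 183.0], [250.39999389648438, 214.10000610351562]] (209, 180, 46, 33)
side yel 190.0 [[156.5, 264.79998779296875], [184.60000610351562, 233.60000610351562], [190.39999389648438, 238.89999389648438], [162.3000030517578, 270.1000061035156]] (159, 234, 28, 35)
side yel 23.5 [[178.5, 230.5], [184.0, 225.0], [187.0, 228.0], [181.5, 233.5]] (179, 226, 7, 7)
side yel 11.0 [[196.0, 223.0], [198.0, 223.0], [198.0, 229.0], [196.0, 229.0]] (196, 223, 3, 7)
side yel 3.0 [[141.5, 216.5], [145.0, 213.0], [145.5, 213.5], [142.0, 217.0]] (142, 213, 4, 5)
```

View pics/c1.png

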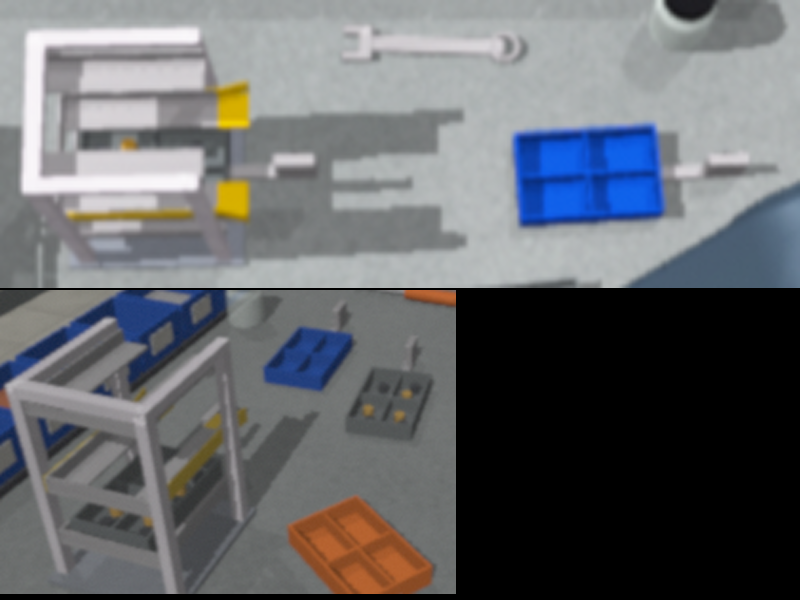

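The crop confirms the target: the only blue tray with a fin is at top (330,150), and it lies flat with its handle to the right. The middle runners are the ones with yellow tips, at top (217,128)/(217,157) and side (198,226). Next I'll measure the fin and the runners.

```bash
python3 - <<'E'
from h import *
np.set_printoptions(precision=4,suppress=True)
t=cv2.imread("pics/top0.png")[:,:,::-1].copy();s=cv2.imread("pics/side0.png")[:,:,::-1].copy()
# bright fins
for nm,bx,z in(("bluefin",(360,138,384,156),.04),("loadfin",(228,138,250,156),.09)):
    m=mask(t,(0,0,185),(180,60,255),bx)
    for a,r,bb in blobs(m,6):
        bp=cv2.boxPoints(r);print(nm,a,bb,plane("top",*r[0],z),[plane("top",*p,z)[:2] for p in bp])
# rack top frame
m=mask(t,(0,0,200),(180,40,255),(148,98,225,170))
for a,r,bb in blobs(m,20):print("frame",bb,[plane("top",*p,.231)[:2] for p in cv2.boxPoints(r)])
# yellow near wall: centre lines in both views -> 3D line by plane intersection
def line(im,bx,byrow):
    m=mask(im,(18,90,60),(34,255,255),bx);v,u=np.nonzero(m);
    return np.polyfit(u,v,1) if not byrow else np.polyfit(v,u,1)
lt=line(t,(166,155,205,168),0);pt=[(170,np.polyval(lt,170)),(200,np.polyval(lt,200))]
ls=line(s,(155,233,190,272),1);ps=[(np.polyval(ls,238),238),(np.polyval(ls,262),262)]
print(pt,ps)
for p in pt:
    o,d=ray("top",*p);A,a=ray("side",*ps[0]);_,b=ray("side",*ps[1]);n=np.cross(a,b);print("wall",o+d*((A-o)@n)/(d@n))
for z in(.1,.12,.13,.14,.15):
    print(z,"tips",[plane("top",u,v,z)[:2] for u,v in((222.5,134.8),(222.5,151.3))],[plane("side",u,v,z)[:2] for u,v in((198.5,224),(144,214))])
o=np.hstack([cv2.resize(t[110:170,155:250],None,fx=4.2,fy=4.2*1,interpolation=3),np.zeros((252,1,3),np.uint8)])
b=cv2.resize(s[200:280,130:210],None,fx=4.9,fy=4.9,interpolation=3)
c=np.zeros((400,800,3),np.uint8);c[:252,:400]=o[:,:400];c[:392,405:797]=b
cv2.imwrite("pics/c2.png",c[:,:,::-1])
E
```

```text
bluefin 2.0 (373, 154, 4, 2) [ 0.583  -0.3277  0.04  ] [array([ 0.5846, -0.3231]), array([ 0.5847, -0.3324]), array([ 0.5814, -0.3322]), array([ 0.5814, -0.323 ])]
bluefin 2.0 (377, 152, 3, 2) [ 0.5895 -0.3388  0.04  ] [array([ 0.5911, -0.3357]), array([ 0.5911, -0.3419]), array([ 0.5879, -0.3418]), array([ 0.5879, -0.3356])]
bluefin 11.5 (360, 145, 4, 5) [ 0.6073 -0.2884  0.04  ] [array([ 0.6138, -0.2839]), array([ 0.6138, -0.2933]), array([ 0.6008, -0.2928]), array([ 0.6008, -0.2835])]
bluefin 31.0 (366, 142, 14, 4) [ 0.6187 -0.3229  0.04  ] [array([ 0.6236, -0.3029]), array([ 0.6236, -0.3433]), array([ 0.6138, -0.3429]), array([ 0.6138, -0.3026])]
loadfin 19.0 (231, 143, 12, 3) [0.5994 0.0943 0.09  ] [array([0.6025, 0.1108]), array([0.6025, 0.0779]), array([0.5963, 0.0778]), array([0.5962, 0.1107])]
frame (170, 157, 24, 4) [array([0.5134, 0.2579]), array([0.5134, 0.1967]), array([0.505 , 0.1964]), array([0.505 , 0.2575])]
frame (170, 128, 24, 7) [array([0.5951, 0.2616]), array([0.5952, 0.1996]), array([0.5781, 0.199 ]), array([0.578 , 0.2609])]
frame (170, 115, 38, 8) [array([0.62
[... 286 characters left out ...]
625))] [(np.float64(183.03524647647706), 238), (np.float64(164.06620775263457), 262)]
wall [0.5338 0.2841 0.1161]
wall [0.533  0.1949 0.1289]
0.1 tips [array([0.6247, 0.1356]), array([0.5732, 0.1344])] [array([0.5541, 0.0979]), array([0.69  , 0.1041])]
0.12 tips [array([0.6172, 0.1331]), array([0.5665, 0.1319])] [array([0.5373, 0.1246]), array([0.6677, 0.1306])]
0.13 tips [array([0.6135, 0.1319]), array([0.5631, 0.1307])] [array([0.5289, 0.1379]), array([0.6566, 0.1438])]
0.14 tips [array([0.6097, 0.1307]), array([0.5598, 0.1295])] [array([0.5205, 0.1513]), array([0.6455, 0.157 ])]
0.15 tips [array([0.606 , 0.1295]), array([0.5564, 0.1283])] [array([0.5121, 0.1646]), array([0.6344, 0.1702])]
```

View pics/c2.png

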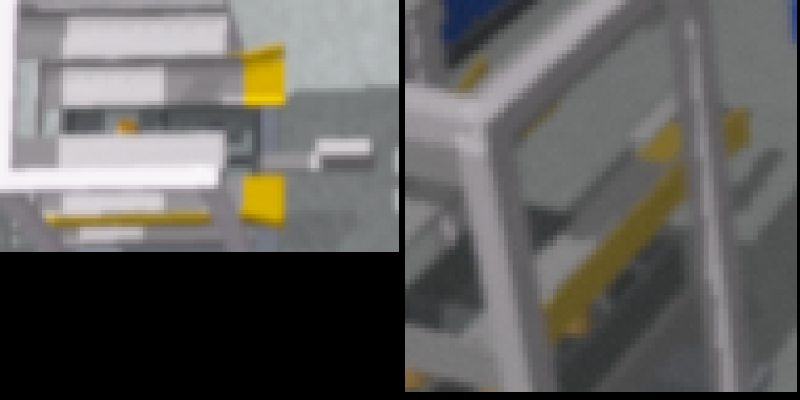

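Fin: (0.618, -0.323), and the tray-body estimate agrees. For the rack, three independent cues put the origin at y ≈ 0.230, with x ≈ 0.592 and ledges ≈ 0.115. Next I'll refine the yaws and the height by fitting edges.

```bash
python3 - <<'E'
from h import *
from scipy.optimize import brentq
t=cv2.imread("pics/top0.png")[:,:,::-1].astype(float)
def edge(ch,u0,u1,v0,v1,z,nm):
    g=np.abs(np.diff(ch[v0:v1,u0:u1],axis=0))**2;v=(g*(np.arange(v0,v1-1)+.5)[:,None]).sum(0)/g.sum(0)
    k=np.polyfit(np.arange(u0,u1),v,1);a,b=plane("top",u0,np.polyval(k,u0),z),plane("top",u1,np.polyval(k,u1),z)
    print(nm,"slope deg",np.degrees(np.arctan2(b[0]-a[0],a[1]-b[1])).round(2),"x mid",((a+b)/2).round(4))
sat=t.max(2)-t.min(2);gray=t.mean(2)
edge(sat,309,347,130,140,.025,"tray far edge"); edge(sat,310,349,158,169,.02,"tray near edge")
edge(gray,158,204,99,107,.231,"frame far"); edge(gray,158,200,152,158,.231,"frame near")
edge(gray,232,242,139,145,.09,"loadfin far"); edge(gray,367,379,139,144,.04,"bluefin far")
edge(sat,168,202,157,162,.13,"yel wall top")
for v in(222,231.5):
    f=lambda z:plane("side",198.5,v,z)[1]-.1325
    z=brentq(f,.05,.2);print("tip v",v,"z",z,plane("side",198.5,v,z))
E
```

```text
tray far edge slope deg 2.24 x mid [ 0.6515 -0.187   0.025 ]
tray near edge slope deg 3.77 x mid [ 0.5621 -0.1903  0.02  ]
frame far slope deg 0.97 x mid [0.6661 0.2349 0.231 ]
frame near slope deg 1.01 x mid [0.5203 0.2342 0.231 ]
loadfin far slope deg 0.4 x mid [0.6038 0.0929 0.09  ]
bluefin far slope deg 2.65 x mid [ 0.6226 -0.3246  0.04  ]
yel wall top slope deg 1.07 x mid [0.5359 0.238  0.13  ]
tip v 222 z 0.13099312618737075 [0.53183122 0.1325     0.13099313]
tip v 231.5 z 0.10669646197088725 [0.53422167 0.1325     0.10669646]
```

Call:
drive_tool(deltas="60 100 70 -30 0.35; 60 339 237 -73 1.161; 60 339 237 -73 1.161; 60 339 237 -73 1.161; 60 339 237 -73 1.161; 60 339 237 -73 1.161; 60 339 237 -73 1.161; 60 339 237 -73 1.161; 60 339 237 -73 1.161; 60 339 237 -73 1.161; 60 339 237 -143 1.161; 60 339 237 -143 1.161")

```text
time_s: 1.3
position: [0.6141, -0.3226, 0.0766]
tcp_rot: [[-0.049, 0.999, -0.005], [0.999, 0.049, 0.002], [0.003, -0.005, -1.0]]
force: [-0.3, 0.3, -1.1]
opening: 0.69
grasp_force: 0.0
```

```bash
python3 - <<'E'
from h import *
p=bot.read_state()["position"];print(p,proj("side",p),proj("side",[.617,-.323,.04]))
s=imaging.capture("side");cv2.imwrite("pics/s2.png",cv2.resize(s[110:230,190:340],None,fx=4,fy=4,interpolation=3)[:,:,::-1])
E
```

```text
[ 0.61406539 -0.32262431  0.07655015] [248.96311619 157.42910249] [248.44342244 167.97392836]
```

View pics/s2.png

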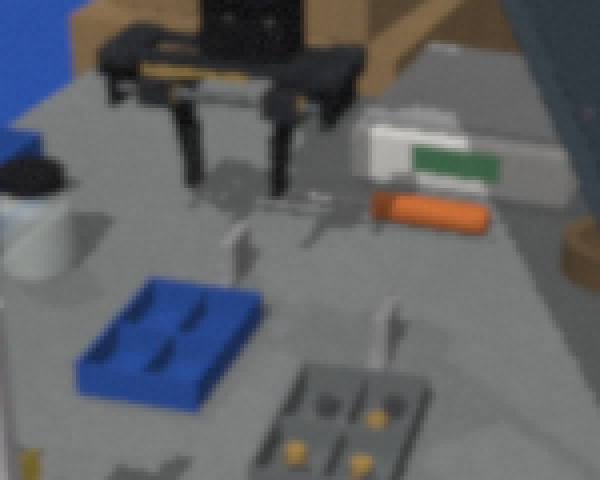

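The fingers straddle the fin: their midpoint is at side (249,157) and the fin top is at (249,168), both where I predicted. Descending and gripping.

Call:
drive_tool(deltas="60 2 0 -25 0; 60 2 0 -50 0; 60 2 0 -66 0; 60 2 0 -66 0; 60 2 0 -66 0; 0 2 0 -66 0; 0 2 0 -66 0; 0 2 0 -66 0; 0 2 0 -66 0; 0 2 0 -66 0; 0 2 0 -66 0; 0 2 0 -66 0")

```text
time_s: 2.55
position: [0.6188, -0.3227, 0.0135]
tcp_rot: [[-0.051, 0.999, -0.0], [0.999, 0.051, 0.0], [0.0, -0.0, -1.0]]
force: [0.2, -0.5, 0.2]
opening: 0.141
grasp_force: 17.3
```

Call:
drive_tool(deltas="40 0 0 0 0; 40 0 0 0 0; 40 0 0 -4 0; 40 0 0 -4 0; 40 0 0 -4 0; 0 0 0 -4 0; 0 0 0 -4 0; 0 0 0 -4 0; 0 0 0 -4 0; 0 0 0 -4 0; 0 0 0 -4 0; 0 0 0 -4 0")

```text
time_s: 3.75
position: [0.6189, -0.3228, 0.0096]
tcp_rot: [[-0.051, 0.999, 0.0], [0.999, 0.051, 0.0], [0.0, 0.0, -1.0]]
force: [-0.2, -0.9, 0.8]
opening: 0.134
grasp_force: 30.0
```

Call:
drive_tool(deltas="0 0 0 0 0; 0 0 0 15 0; 0 0 0 35 0; 0 0 0 60 0; 0 0 0 90 0; 0 0 0 120 0; 0 0 0 140 0; 0 0 0 140 0; 0 0 0 140 0")

```text
time_s: 4.65
position: [0.6188, -0.3227, 0.15]
tcp_rot: [[-0.051, 0.999, 0.0], [0.999, 0.051, -0.001], [-0.001, 0.0, -1.0]]
force: [-1.1, -0.5, -1.9]
opening: 0.136
grasp_force: 30.0
```

Call:
drive_tool(deltas="0 -3 30 0 -0.005; 0 -7 70 0 -0.011; 0 -11 110 -4 -0.018; 0 -15 150 -7 -0.024; 0 -18 190 -10 -0.03; 0 -21 220 -12 -0.033; 0 -21 229 -12 -0.033; 0 -21 229 -12 -0.033; 0 -21 229 -12 -0.033; 0 -21 229 -12 -0.033")

```text
time_s: 5.65
position: [0.5983, -0.0955, 0.1373]
tcp_rot: [[-0.016, 1.0, 0.0], [1.0, 0.016, -0.001], [-0.001, 0.0, -1.0]]
force: [0.2, -0.6, -1.1]
opening: 0.14
grasp_force: 30.0
```

```bash
python3 - <<'E'
from h import *
np.set_printoptions(precision=4,suppress=True)
p=bot.read_state()["position"];print(p)
s=imaging.capture("side");t=imaging.capture("top")
b=p[2]-.0096
B=((105,110,40),(125,255,255))
a=np.radians(91);X=np.array([np.cos(a),np.sin(a),0]);Y=np.array([-np.sin(a),np.cos(a),0])
O=np.array([p[0],p[1],b])+.135*X
for nm,dx,dy,z in(("FLtop",.07,.045,.025),("FRtop",.07,-.045,.025),("FRbot",.07,-.045,0),("FLbot",.07,.045,0),("BRtop",-.07,-.045,.025),("BRbot",-.07,-.045,0),("BLtop",-.07,.045,.025)):
    P=O+dx*X+dy*Y+[0,0,z];print(nm,proj("side",P),proj("top",P))
for n,im,bx in(("side",s,(130,110,330,260)),("top",t,(220,100,330,190))):
    for A,r,bb in blobs(mask(im,*B,bx),30):print(n,A,cv2.boxPoints(r).round(1).tolist())
o=np.zeros((600,800,3),np.uint8)
c=cv2.resize(t[95:185,150:350],None,fx=3.3,fy=3.3,interpolation=3);d=cv2.resize(s[140:280,90:300],None,fx=2.1,fy=2.1,interpolation=3)
o[:c.shape[0],:c.shape[1]]=c;o[300:300+d.shape[0],:d.shape[1]]=d;cv2.imwrite("pics/p3.png",o[:,:,::-1])
E
```

```text
[ 0.5983 -0.0955  0.1373]
FLtop [195.595  206.0035] [229.2263 153.2369]
FRtop [158.3249 198.9045] [229.3245 123.365 ]
FRbot [159.8853 208.8267] [230.1749 126.5787]
FLbot [196.6598 216.0842] [230.0897 155.9681]
BRtop [190.2857 172.3555] [277.9536 122.5895]
BRbot [191.2729 181.4945] [277.9605 125.8141]
BLtop [223.9721 178.0032] [278.5104 152.4262]
side 1020.0 [[157.5, 198.5], [200.0, 156.0], [227.0, 183.0], [184.5, 225.5]]
side 80.5 [[322.0, 110.0], [329.0, 110.0], [329.0, 124.0], [322.0, 124.0]]
side 3596.0 [[130.0, 110.0], [205.0, 110.0], [205.0, 207.0], [130.0, 207.0]]
```

View pics/p3.png

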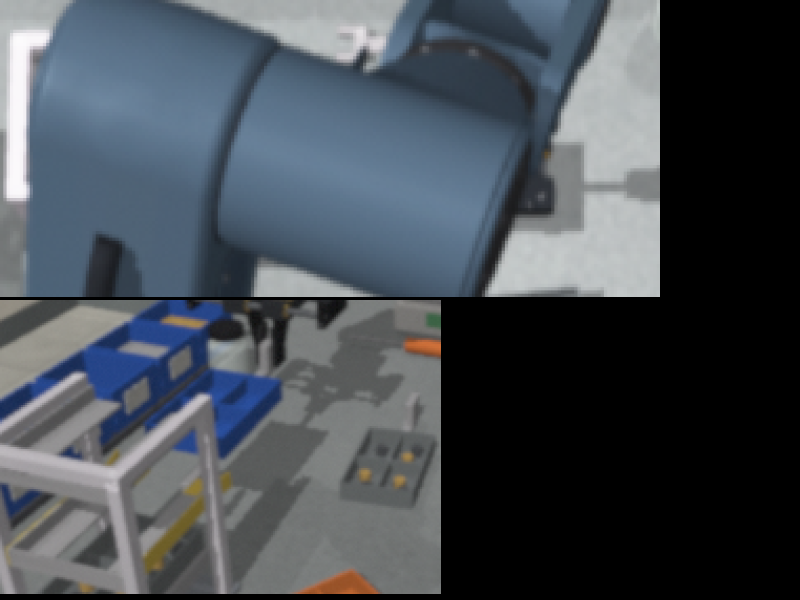

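The tray is held level. Its near front-bottom corner is at side (196,215) against a predicted (197,216), and its rear-top corner is at (223,177) against (224,178). I'll lower slightly and slide in over the ledges.

Call:
drive_tool(deltas="0 0 0 -5 0; 0 0 0 -5 0; 0 -1 15 -5 0; 0 -1 30 -5 0; 0 -1 45 -5 0; 0 -1 60 -5 0; 0 -2 75 -5 0; 0 -2 90 -5 0; 0 -2 100 -5 0; 0 -2 100 -5 0; 0 -2 100 -5 0")

```text
time_s: 6.85
position: [0.5961, 0.0063, 0.1326]
tcp_rot: [[-0.019, 1.0, 0.0], [1.0, 0.019, -0.0], [-0.0, 0.0, -1.0]]
force: [0.6, -0.9, -1.0]
opening: 0.138
grasp_force: 30.0
```

```bash
python3 - <<'E'
from h import *
s=imaging.capture("side");print(bot.read_state()["force"],bot.read_state()["position"])
cv2.imwrite("pics/s4.png",cv2.resize(s[150:300,70:250],None,fx=4,fy=4,interpolation=3)[:,:,::-1])
E
```

```text
[-0.13800375 -0.05784012 -1.19979214] [0.59611589 0.00585665 0.13255922]
```

View pics/s4.png

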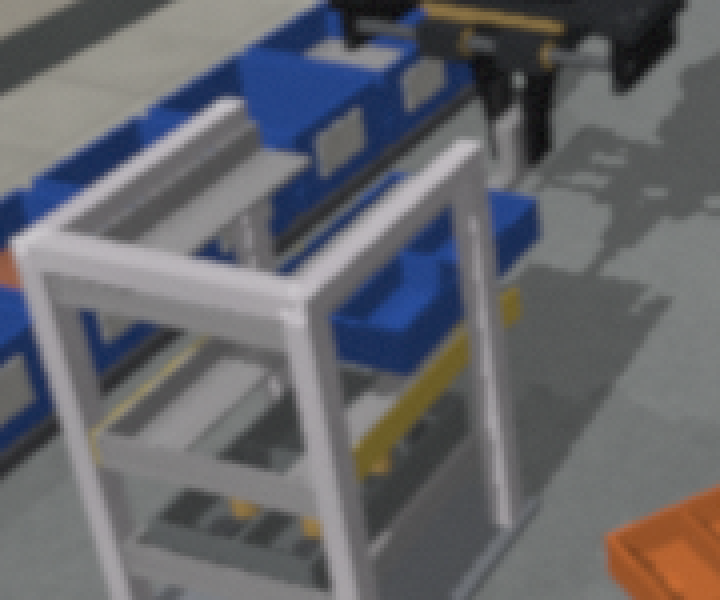

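The tray is inside the mouth, centred between the walls. Its front-bottom corner at side (170,243) is just above the wall top line, so there is no contact. Going on.

Call:
drive_tool(deltas="0 0 15 0 0; 0 0 30 0 0; 0 -1 45 0 0; 0 -1 60 0 0; 0 -1 72 0 0; 0 -1 80 0 0; 0 -1 80 0 0; 0 -1 80 -2 0; 0 -1 80 -4 0; 0 -1 80 -4 0")

```text
time_s: 7.9
position: [0.5947, 0.0856, 0.1281]
tcp_rot: [[-0.017, 1.0, -0.001], [1.0, 0.017, -0.0], [-0.0, -0.001, -1.0]]
force: [0.5, 0.1, -1.5]
opening: 0.139
grasp_force: 30.0
```

Call:
drive_tool(deltas="0 0 0 -1 0; 0 0 0 -2 0; 0 0 0 -2 0; 0 0 0 -2 0")

```text
time_s: 8.3
position: [0.595, 0.0861, 0.1265]
tcp_rot: [[-0.018, 1.0, -0.0], [1.0, 0.018, 0.0], [0.0, -0.0, -1.0]]
force: [0.5, -0.1, -1.4]
opening: 0.137
grasp_force: 30.0
```

Underside is at about 0.117 with no contact yet.

Call:
drive_tool(deltas="0 0 0 -1 0; 0 0 0 -2 0; 0 0 0 -2 0; 0 0 0 -2 0")

```text
time_s: 8.7
position: [0.5951, 0.0862, 0.1249]
tcp_rot: [[-0.018, 1.0, 0.0], [1.0, 0.018, 0.0], [0.0, 0.0, -1.0]]
force: [-0.2, -1.0, 2.7]
opening: 0.133
grasp_force: 30.0
```

Call:
drive_tool(deltas="0 0 0 -1 0; 0 0 0 -1 0; 0 0 0 -1 0")

```text
time_s: 9.0
position: [0.5951, 0.0861, 0.1242]
tcp_rot: [[-0.018, 1.0, 0.001], [1.0, 0.018, -0.0], [-0.0, 0.001, -1.0]]
force: [-1.8, -1.9, 4.9]
opening: 0.137
grasp_force: 30.0
```

It touched down at ≈0.115, as measured. I'll ease off 1 mm and push to the stop in small steps.

Call:
drive_tool(deltas="0 0 0 1 0; 0 0 2 1 0; 0 0 4 1 0; 0 0 6 1 0; 0 0 8 1 0; 0 0 8 1 0; 0 0 8 1 0")

```text
time_s: 9.7
position: [0.5951, 0.0947, 0.1245]
tcp_rot: [[-0.018, 1.0, 0.0], [1.0, 0.018, 0.001], [0.001, 0.0, -1.0]]
force: [0.1, 0.0, 1.3]
opening: 0.136
grasp_force: 30.0
```

Call:
drive_tool(deltas="0 0 1 0 0; 0 0 2 0 0; 0 0 3 0 0; 0 0 3 0 0")

```text
time_s: 10.1
position: [0.5949, 0.0973, 0.1245]
tcp_rot: [[-0.018, 1.0, -0.0], [1.0, 0.018, 0.0], [0.0, -0.0, -1.0]]
force: [0.2, 0.3, 0.5]
opening: 0.134
grasp_force: 30.0
```

Call:
drive_tool(deltas="0 0 1 0 0; 0 0 2 0 0; 0 0 3 0 0; 0 0 3 0 0")

```text
time_s: 10.5
position: [0.5953, 0.0982, 0.1246]
tcp_rot: [[-0.019, 1.0, 0.0], [1.0, 0.019, -0.004], [-0.004, 0.0, -1.0]]
force: [0.1, -6.8, 2.0]
opening: 0.136
grasp_force: 30.0
```

Call:
drive_tool(deltas="0 0 1 0 0; 0 0 2 0 0; 0 0 2 0 0")

```text
time_s: 10.8
position: [0.5954, 0.0982, 0.1247]
tcp_rot: [[-0.02, 1.0, 0.0], [1.0, 0.02, -0.007], [-0.007, -0.0, -1.0]]
force: [-1.1, -13.2, 2.5]
opening: 0.135
grasp_force: 30.0
```

The stop is reached at y 0.098 (predicted ~0.0975) with −13 N. I'll relax the push, let go and rise clear.

Call:
drive_tool(deltas="0 0 -2 0 0; 0 0 -3 0 0; 0 0 -3 0 0; 20 0 -3 0 0; 30 0 -3 0 0; 40 0 -3 0 0; 40 0 -3 0 0; 40 0 -3 0 0")

```text
time_s: 11.6
position: [0.5948, 0.0997, 0.1244]
tcp_rot: [[-0.018, 1.0, -0.0], [1.0, 0.018, 0.0], [0.0, -0.0, -1.0]]
force: [0.2, -0.3, -0.2]
opening: 0.441
grasp_force: 0.0
```

Call:
drive_tool(deltas="40 0 -3 15 0; 40 0 -3 40 0; 40 0 -3 65 0; 40 0 -40 90 0; 40 0 -80 120 0; 40 -20 -130 120 0; 40 -40 -180 120 0; 40 -60 -230 120 0; 40 -60 -280 120 0; 40 -60 -330 120 0; 40 -60 -330 120 0; 40 -60 -330 120 0")

```text
time_s: 12.8
position: [0.5348, -0.2327, 0.2444]
tcp_rot: [[-0.014, 1.0, 0.0], [1.0, 0.014, 0.0], [0.0, 0.0, -1.0]]
force: [0.3, 0.6, -0.2]
opening: 0.461
grasp_force: 0.0
```

```bash
python3 - <<'E'
from h import *
print(bot.read_state()["force"],bot.read_state()["position"])
s=imaging.capture("side");t=imaging.capture("top")
m=mask(t,(0,0,185),(180,60,255),(222,130,262,160))
for a,r,bb in blobs(m,5):print(bb,plane("top",*r[0],.155))
o=np.zeros((600,800,3),np.uint8)
c=cv2.resize(t[95:185,145:385],None,fx=2.5,fy=2.5,interpolation=3);d=cv2.resize(s[150:300,70:310],None,fx=2.4,fy=2.4,interpolation=3)
o[:c.shape[0],:c.shape[1]]=c;o[235:235+d.shape[0],:d.shape[1]]=d;cv2.imwrite("pics/p5.png",o[:,:,::-1])
E
```

```text
[ 0.33881745  0.5557315  -0.1846312 ] [ 0.53476721 -0.23273041  0.24437428]
```

View pics/p5.png

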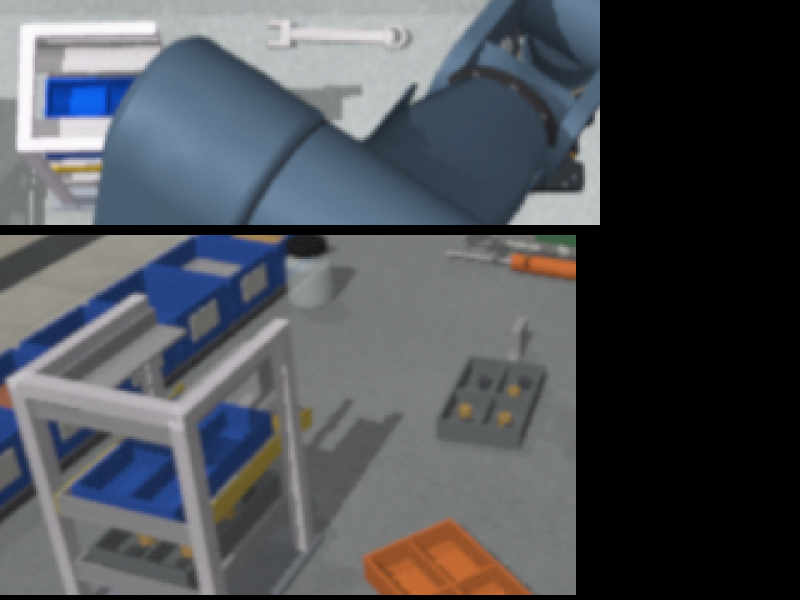

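The blue tray sits between the walls on the yellow runners (side ≈ (140,340) to (180,320)). It lies level, against the back, and both grey trays are unmoved. The fingers were still pressing it lightly towards the stop when they opened, so it's home.

```bash
python3 -c "
from rig import bot;print(bot.hand_in())"
```

```text
the job is handed in; nothing more can be done
None
```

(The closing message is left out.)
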